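# Clamp the chanter sole in the bench screw press

### The job

Swing the little wooden gate wide open (inwards, towards the press), then bring the ivory-white chanter sole along the bench, without lifting it, through the gateway and under the press pad until it rests against both stop pins. Then wind the press's T-bar clockwise until the pad meets the sole and snug it with about a fifth of a turn more - no harder, the resin cracks - and leave it clamped, without shifting the other things on the bench.

Things in the scene. Friction and masses are not known exactly. Their poses are not given: they have to be found in the camera images.
- nest (a point): Where the sole's centre belongs when it touches both stop pins: on the press's screw axis, 9 mm above the bench. Its frame P: +x points into the press (the way the sole is pushed), +y to the left of that, z up. Two steel stop pins, 12 mm diameter, 15 mm high, stand at P x=+24, y=+-29 mm. The press's mouth faces P -x; the space there is open but for the fence.
- press: The grey fixed press; origin on the screw axis at bench height, axes as P. Foot plate 12 mm high, x=+36..+130 mm, y=+-45; column x=+75..+115, y=+-16; arm over the screw 28 mm wide, 70 to 95 mm above the bench, reaching x=-10; sleeve round the screw 32 mm diameter, 60 to 100 mm above the bench.
- pad_face (a point): Centre of the underside of the round steel pad (36 mm diameter) under the screw; it does not rotate. 28 mm above the bench at handle joint 0, it sinks 2.55 mm per rad of the handle (16 mm a turn) and meets the seated sole's top (18 mm above the bench) at handle joint 3.9.
- pad: The same pad with its boss; origin on the screw axis, 28 mm below the pad's underside. A stiff spring behind it yields once it touches: the pad force then rises about 38 N per rad of the handle. Wanted 15 to 70 N, about 0.4 to 1.8 rad past first touch; over 90 N cracks the sole.
- handle (a joint): Angle (rad) of the T-bar on the screw, growing CLOCKWISE seen from above (pad goes down), range 0 to 9. At value q the bar points along P direction (cos q, -sin q) and its opposite. Takes about 0.2 N m to turn, up to 0.4 as the pad presses; stays where it is left and does not unwind by itself below about 75 N pad force.
- bar_mid (a point): Middle of the T-bar, on the screw axis, 150 mm above the bench at handle joint 0 and sinking 2.55 mm per rad. Bar: steel, 10 mm thick, 120 mm long with 16 mm balls on its ends; hub 22 mm diameter, 26 mm high, centred here. Nothing else is higher than 100 mm above the bench there.
- gate_hinge (a point): On the gate's upright hinge axis, 16 mm above the bench. The fence crosses the way in, 108 to 116 mm before the nest: hinge post at P y=+66..+82 mm, latch post at P y=-58..-74 mm, 34 mm high, low rails 26 mm high running on to P y=+-192 mm. The way through is about 120 mm wide.
- gate_tip (a point): Free end of the gate, 118 mm from the hinge axis, 16 mm above the bench. Gate: light wood, 12 mm thick, from 5 to 27 mm above the bench.
- gate (a joint): Gate angle (rad): 0 shut (gate points along P -y from its hinge), growing as it swings inwards towards the press (P +x), range 0 to 1.75; at 1.57 it lies along P +x beside the way. Wide open is over 1.15. Light friction (0.03 N m), stays where left.
- sole_c (a point): Centre (half-way up) of the ivory-white resin chanter sole: a disc 64 mm diameter, 18 mm high, 60 g, with a shallow 24 mm recess on top, lying flat, recess up, 200 to 290 mm before the nest outside the gate, up to 70 mm to the side of the way in.
- hone_c (a point): Centre of the round slate hone, 60 mm diameter, 14 mm high. Bystander.
- staple_a_c (a point): Centre of a brass reed staple standing on end, 11 mm diameter, 25 mm high; one of three alike. Bystander.
- staple_b_c (a point): Centre of the second standing staple. Bystander.
- staple_c_c (a point): Centre of the third standing staple. Bystander.
- loupe_c (a point): Centre of the chrome loupe, 34 mm diameter and 26 mm high, with a lug reaching 32 mm along its own x. Bystander.
- pitch_pipe_c (a point): Centre of the square brass pitch pipe's body, 62 x 14 x 14 mm along its own x, with a mouthpiece reaching to +61 mm. Bystander.
- sole: The same disc; its origin is the centre of its underside.
Not all that is in view belongs to the job. What is shaped like the press but red or turquoise is not meant. What is shaped like the sole but green or yellow is not meant.

How it is judged:
On the way, in this order (a step that is already met when the one before it is completed fails the run):
1. the gate is swung wide open (value of joint gate above 1.15 rad), for 0.2 s.
2. the sole lies flat against both stop pins under the raised pad (horizontal distance between sole_c and nest below 0.005 m and angle between sole_c's own z axis and vertical below 0.08 rad and contact force between pad and sole below 1 N), for 0.2 s.
3. the pad presses the sole snugly (horizontal distance between sole_c and nest below 0.005 m and contact force between pad and sole above 15 N), for 0.2 s.
At the end, for the whole second after the job is handed in: The gate is open more than 1.15 rad; the sole lies flat with its centre within 5 mm of the nest; the pad presses it with 15 to 70 N; everything is at rest (all of step 3 and angle between sole_c's own z axis and vertical below 0.08 rad and value of joint gate above 1.15 rad and contact force between pad and sole below 70 N and linear speed of sole below 0.01 m/s and velocity of joint handle below 0.05 rad/s); the robot touches nothing.
It fails at once if the sole is lifted off the bench by more than 8 mm (height (world z) of sole_c above 0.017 m).
It fails at once if the sole is squeezed with more than 90 N (contact force between pad and sole above 90 N).
It fails at once if a bystander is shifted or knocked over (its centre moves more than 12 mm; 8 mm for a staple) (distance of any of hone_c, loupe_c, pitch_pipe_c from where it was at the start of the episode above 0.012 m or distance of any of staple_a_c, staple_b_c, staple_c_c from where it was at the start of the episode above 0.008 m).
It also fails if it takes over 72 s, if anything falls off the work surface, if the arm or the gripper's body presses on something with over 40 N, if the wrist force passes 120 N, or if a joint passes its speed limit or range.

### The arm

A 6-joint arm with a two-finger parallel gripper is mounted at the origin on the work surface. World frame = base frame: x ahead of the robot, y to its left, z up, the work surface at z = 0. Lengths are in m, angles in rad, forces in N, time in s.
With the tool pointing down it reaches from about 0.4 to 0.825 m from the base axis. Payload 7 kg.
Tool frame: the origin (TCP) lies at the very end of the fingers, on their centre line; the grasp point (between the pads) lies 19 mm behind it; z points along the fingers, y is the line along which they close (so a half turn about z gives the same grasp; the last joint's range is limited). The gripper opens to 88 mm and grips with 3 to 60 N. Pads are 19 mm wide; open, the fingers measure 130 mm over their backs; the gripper's body (78 mm by 193 mm) begins 47 mm behind the grasp point.
Start: joints at [-0.986, 0.359, 0.012, 0, -1.224, -0.288], TCP at [0.197, -0.645, 0.227] pointing down, gripper open.
Joint ranges: [-3.07, 3.07], [-1.43, 2.12], [-1.02, 1.25], [-3.03, 1.67], [-3.05, -0], [-3.03, 3.03]. Speed limits (rad/s): [2.39, 2.39, 3.01, 3.14, 3.14, 3.14].

### API

Orientations are given as a rotation vector (axis times angle).
In Python, from plant import telemetry, read_camera, camera_model, sign_off, search_frame, regions_of, mark_of gives the robot as it stands.
- The arm moves only by the tool play_rows, never from a script. Its argument "steps" is one flat list of numbers, 6 for each row, row after row: the shift along the tool's x, y, z as a fraction of full scale, then the turn, a rotation vector about the tool's x, y, z as a fraction of full scale. A call has 1 to 20 rows; each row is the pose to reach, as a shift and turn from the pose commanded when the call began, along the tool's axes at that moment; what a row does not reach only later rows make up. Full scale, the value 1, is 0.1 m for a shift and 90 degrees for a turn. A row lasts 1/12 s, in which the tool goes at most 41.7 mm and 7.16 degrees, less where a joint would pass 70% of its speed; a pose out of reach is approached as far as the arm can. A call with a number of a shift or a turn outside -1 to 1 is refused whole. A call with a gripper value outside its range is refused whole. "gripper" is the gripper command: -1 is shut, 1 is fully open, values between are in proportion, set as the call begins (left out, the last holds). The fingers move at their own pace and stop on an object; "force" is the grip in N (left out, the last holds). Time passes only in rows, so rows that repeat a pose let the fingers close. It gives the time, the measured TCP pose, the force, the opening and the grip force at its end, in the units of the state.
- telemetry.sense(): the state, without advancing time (a new reading comes with each control period).
- read_camera(name): name is "side" or "top"; returns the picture (420x560x3 uint8, red, green, blue); there is no depth.
- camera_model(name): a dict with "intrinsics" (3x3 intrinsics, pixels), "dist" ([k1, k2, p1, p2, k3] as OpenCV has them; the pictures are not rectified), "eye" and "attitude" of the camera in the world. Camera axes: x right, y down, z forward; pixel columns grow to the right and rows downward; lengths in m; the calibration is good to about 2 mm. A picture is of the moment at which its call begins. camera_model takes no time and is no camera call.
- sign_off(): hands the job in; it is judged then, once.
Trained networks look in the newest picture that a camera, given by its name, has taken for a name from the list of things; names that differ only in an ending like _2 or _b are one class to them, and where a whole thing is asked for, a point or a joint stands for the part that bears it (a point fixed in the world has none). Each returns a list of dicts, best first, with "score" (0 to 1); they miss things now and then, are a little off and sometimes report something else, mostly with a low value. They report only what shows in the picture. A call takes as long as a camera call. They do not tell look-alikes from the thing itself.
- search_frame(camera, name): "position" ([x, y, z] in m, in world coordinates, good to about 4 mm: the middle of the surface that is visible of it).
- regions_of(camera, name): "region" (420x560 bool, what is visible of it).
- mark_of(camera, name): "position" ([x, y, z] in m, in world coordinates, good to about 4 mm: a listed point, or the origin of a listed thing).
The state is a dict: "t": time; "q": joint angles; "dq": joint speeds; "tau": joint torques, N m; "eef_pos": TCP position; "ee_rot": TCP orientation; "ft_force": force on the tool from outside, world axes, zero at the start; "wrist_torque": the same for the moment, N m; "width": opening from 0.0 (shut) to 1.0 (fully open); "finger_force": force on a finger pad.
Only numpy, scipy, OpenCV 4.12 (cv2) and the standard library are available. Lean on these libraries where they do the work, as an engineer would, in place of code of your own. Each camera call takes 0.05 s, during which the arm holds its last target. There are 200 camera calls.

## Working session

There is one attempt and no reset: what is moved stays moved. The work goes in short steps, Python scripts to look and compute and a tool call to move; the robot and the scene stay as the last step left them, time stands still between calls to the robot, and variables do not carry over. Pictures are saved under pics/ and viewed, at most 12 in all, crops included, and the job is handed in when it is done.

Besides the shell and the picture viewer there is one more tool, called after "Request:" as name(argument=value, ...), one argument or row to a line, values as JSON. play_rows: Moves the arm, as the interface text tells. Shift numbers are shares of 0.1 m and turn numbers shares of 90 degrees, none past 1 either way. Its arguments: {"type":"object","properties":{"steps":{"type":"array"},"gripper":{"type":"number"},"force":{"type":"number"}},"required":["steps"]}

```bash
mkdir -p pics; ls; python3 - <<'E'
from plant import *
import cv2,numpy as np
s=telemetry.sense(); print(s['t'],s['eef_pos'],s['ee_rot'],s['width'])
ims=[]
for c in("side","top"):
    im=read_camera(c); cv2.imwrite(f'pics/{c}0.png',im[:,:,::-1])
    m=camera_model(c); print(c,m['eye'],np.round(m['attitude'],3).tolist(),np.round(m['intrinsics'],1).tolist(),m['dist'])
    for n in "nest press pad_face handle bar_mid gate_hinge gate_tip sole_c hone_c staple_a_c loupe_c pitch_pipe_c".split():
        try: print(n,[(np.round(d['position'],3).tolist(),round(d['score'],2)) for d in mark_of(c,n)[:5]])
        except Exception as e: print(n,e)
E
```

```text
pics
0.0 [ 0.1972603  -0.64503114  0.22566203] [ 4.64254982e-01 -3.10676723e+00 -2.43188640e-03] 0.9980544851553309
side [ 0.40981702 -0.68513132  0.54547959] [-2.038, 0.19, -0.088] [[449.5, 0.0, 279.2], [0.0, 449.5, 214.9], [0.0, 0.0, 1.0]] [-0.08823621  0.          0.          0.          0.        ]
nest [([0.599, 0.176, 0.011], 0.82), ([0.242, 0.197, 0.012], 0.81), ([0.404, 0.403, 0.008], 0.7), ([0.717, -0.053, 0.002], 0.65)]
press [([0.242, 0.192, 0.001], 0.71), ([0.594, 0.178, -0.0], 0.65), ([0.408, 0.401, 0.004], 0.56)]
pad_face [([0.596, 0.174, 0.024], 0.67), ([0.411, 0.401, 0.031], 0.63), ([0.24, 0.193, 0.028], 0.52), ([0.623, 0.08, 0.013], 0.35)]
handle it knows: bar_mid, gate_hinge, gate_tip, hone, loupe, nest, pad, pad_face, pitch_pipe, press, sole, staple_a, staple_b, staple_c
bar_mid [([0.243, 0.196, 0.154], 0.58), ([0.59, 0.178, 0.148], 0.54), ([0.408, 0.401, 0.149], 0.54)]
gate_hinge [([0.505, 0.083, 0.013], 0.98)]
gate_tip [([0.623, 0.079, 0.017], 0.77)]
sole_c [([0.719, -0.152, -0.0], 0.97), ([0.593, -0.07, 0.001], 0.91), ([0.722, -0.149, 0.01], 0.78), ([0.556, -0.1
[... 711 characters left out ...]
, 0.177, 0.024], 0.52)]
handle it knows: bar_mid, gate_hinge, gate_tip, hone, loupe, nest, pad, pad_face, pitch_pipe, press, sole, staple_a, staple_b, staple_c
bar_mid [([0.41, 0.4, 0.147], 0.95), ([0.24, 0.196, 0.149], 0.94), ([0.598, 0.178, 0.148], 0.87)]
gate_hinge [([0.508, 0.084, 0.013], 0.78)]
gate_tip [([0.629, 0.081, 0.016], 0.78)]
sole_c [([0.593, -0.067, 0.009], 0.9), ([0.559, -0.2, -0.002], 0.88), ([0.563, -0.2, 0.006], 0.86), ([0.591, -0.069, 0.003], 0.78), ([0.72, -0.148, -0.003], 0.77)]
hone_c [([0.446, 0.014, 0.007], 0.6)]
staple_a_c [([0.642, -0.008, 0.014], 0.6), ([0.7, 0.084, 0.018], 0.41)]
loupe_c [([0.699, 0.084, 0.018], 0.48)]
pitch_pipe_c [([0.598, 0.171, 0.002], 0.57)]
```

View pics/top0.png

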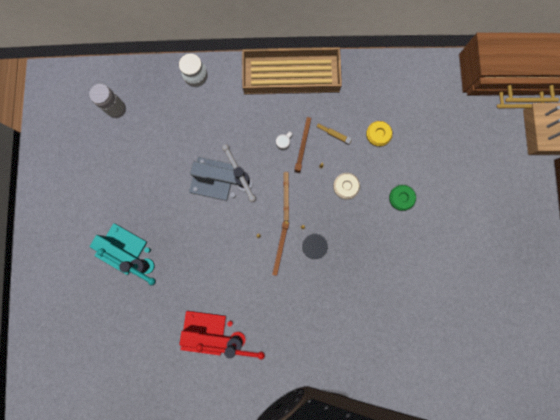

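View pics/side0.png

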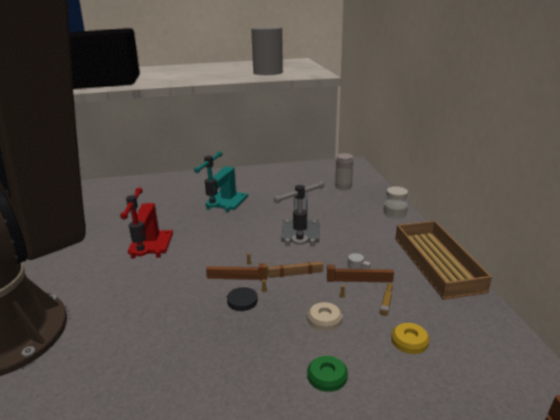

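The top view shows the grey press at (235,178) facing right and the ajar gate from (286,225) to (286,172). The white sole is at (346,186), and the yellow and green soles and the red and turquoise presses are decoys. Staples stand at about (321,166), (303,227) and (259,236). The side view agrees. Next I'll fit the press frame and check it with an overlay.

```bash
cat > h.py <<'E'
from plant import *
import cv2,numpy as np
from scipy.spatial.transform import Rotation as R
def proj(c,p):
    m=camera_model(c); A=np.array(m['attitude'],float)
    Rm=R.from_rotvec(A).as_matrix() if A.shape==(3,) else A   # camera->world
    r=Rm.T; t=-r@np.array(m['eye'])
    return cv2.projectPoints(np.array(p,float).reshape(-1,1,3),cv2.Rodrigues(r)[0],t,np.array(m['intrinsics']),np.array(m['dist']))[0].reshape(-1,2)
def back(c,uv,z):
    m=camera_model(c); Rm=R.from_rotvec(m['attitude']).as_matrix()
    n=cv2.undistortPoints(np.array(uv,float).reshape(-1,1,2),np.array(m['intrinsics']),np.array(m['dist'])).reshape(-1,2)
    d=np.c_[n,np.ones(len(n))]@Rm.T; e=np.array(m['eye'])
    return e+d*((z-e[2])/d[:,2])[:,None]
def w(fr,p):  # P frame -> world
    p=np.atleast_2d(np.array(p,float)); x,y,a=fr; c,s=np.cos(a),np.sin(a)
    return np.c_[x+c*p[:,0]-s*p[:,1],y+s*p[:,0]+c*p[:,1],p[:,2]]
def toP(fr,q):
    q=np.atleast_2d(q); x,y,a=fr; c,s=np.cos(a),np.sin(a); d=q[:,:2]-[x,y]
    return np.c_[c*d[:,0]+s*d[:,1],-s*d[:,0]+c*d[:,1]]
E
python3 - <<'E'
from h import *
a0=np.arctan2(.976,.263); fr=(.597,.176,a0)
out=[]
for c,(x0,y0,x1,y1) in (("top",(180,100,420,290)),("side",(190,170,430,340))):
    im=cv2.imread(f'pics/{c}0.png'); k=3
    cr=cv2.resize(im[y0:y1,x0:x1],None,fx=k,fy=k,interpolation=cv2.INTER_CUBIC)
    P=[[-.112,y,.03] for y in(.066,.082,-.058,-.074)]+[[-.112,y,.026] for y in(.192,-.192)]+[[.024,.029,.015],[.024,-.029,.015],[.13,.045,.012],[.13,-.045,.012],[0,0,.15]]
    for u in proj(c,w(fr,P)): cv2.drawMarker(cr,tuple(np.int32((u-[x0,y0])*k)),(0,255,0),0,10,1)
    cv2.imwrite(f'pics/{c}1.png',cr)
for n,uv in dict(st1=(321,166),st2=(303,227),st3=(259,236),pipe=(333,133),loupe=(283,142),hone=(315,246),sole=(346,186)).items():
    q=back("top",[uv],.015); print(n,q.round(3),toP(fr,q).round(3))
for e in((226,147),(252,198)): print('bar',back("top",[e],.15),toP(fr,back("top",[e],.15)).round(3))
for c in("top","side"):
  for n in("staple_a","sole"): print(c,n,[(np.round(toP(fr,d['position']),3).tolist(),round(d['position'][2],3),round(d['score'],2)) for d in mark_of(c,n)])
E
```

```text
st1 [[ 0.637 -0.005  0.015]] [[-0.165 -0.086]]
st2 [[0.492 0.041 0.015]] [[-0.157  0.066]]
st3 [[0.473 0.145 0.015]] [[-0.062  0.112]]
pipe [[ 0.718 -0.037  0.015]] [[-0.174 -0.173]]
loupe [[0.698 0.084 0.015]] [[-0.062 -0.122]]
hone [[0.447 0.015 0.015]] [[-0.195  0.103]]
sole [[ 0.587 -0.063  0.015]] [[-0.234 -0.053]]
bar [[0.64951873 0.20239559 0.15      ]] [[ 0.039 -0.044]]
bar [[0.54179234 0.14962776 0.15      ]] [[-0.04   0.046]]Traceback (most recent call last):
  File "<stdin>", line 14, in <module>
ValueError: it knows: bar_mid, gate_hinge, gate_tip, hone, loupe, nest, pad, pad_face, pitch_pipe, press, sole, staple_a, staple_b, staple_c
```

View pics/top1.png

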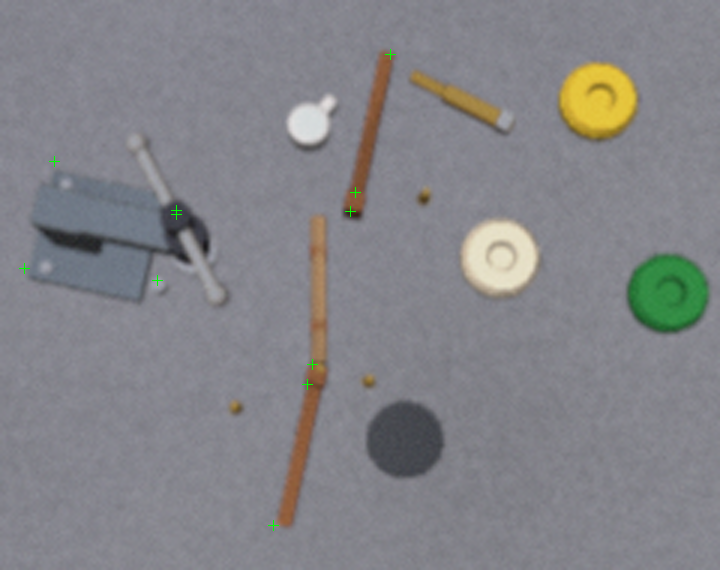

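View pics/side1.png

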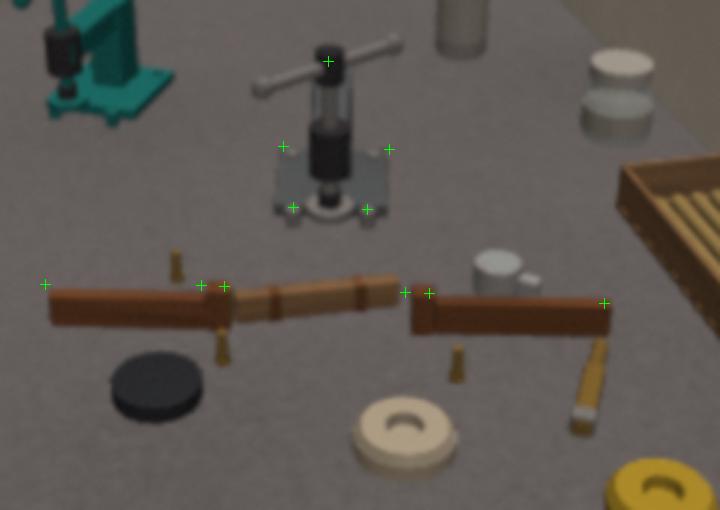

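```bash
python3 - <<'E'
from h import *
from scipy.optimize import least_squares
T=[((286,522),(-.112,.192,.026)),((387,54),(-.112,-.192,.026)),((352,214),(-.112,-.058,.034)),((140,300),(.036,.045,.012)),((32,278),(.13,.045,.012)),((176.5,218),(0,0,.15)),((158,286),(.024,.029,.015))]
S=[((50,291),(-.116,.192,.026)),((609,303),(-.116,-.192,.026)),((411,294),(-.116,-.058,.034)),((292,209),(.024,.029,.015)),((369,209),(.024,-.029,.015)),((328,66),(0,0,.15))]
def res(fr,L,c,o): return (proj(c,w(fr,[p for _,p in L]))-(np.array([u for u,_ in L])/3+o)).ravel()
f=lambda v:np.r_[res(v,T,"top",(180,100)),res(v,S,"side",(190,170))]
for g in(f,lambda v:res(v,T,"top",(180,100)),lambda v:res(v,S,"side",(190,170))):
    r=least_squares(g,(.597,.176,1.3),loss='soft_l1'); print(r.x.round(4),r.fun.reshape(-1,2).round(1).tolist())
fr=least_squares(f,(.597,.176,1.3),loss='soft_l1').x; np.save('fr.npy',fr)
P=lambda c,uv,z,o:toP(fr,back(c,[np.array(uv)/3+o],z)).round(4).tolist()
to,so=(180,100),(190,170)
print('sole top',P("top",(500,258),.018,to),'side',P("side",(405,427),.018,so))
for n,u in dict(stB=(424,195),st2=(368,380),st3=(236,407),hone=(405,440),pipe_tip=(414,76),pipe_end=(506,120),loupe=(309,124),gtip=(319,218),ghinge=(317,372),b1=(137,142),b2=(216,294)).items():
    print(n,P("top",u,dict(b=.15,s=.02,g=.027).get(n[0],.014),to))
E
```

```text
[0.5956 0.1741 1.3383] [[-0.6, 0.7], [-0.2, -1.3], [0.1, -2.2], [0.6, -0.0], [-1.6, -0.8], [0.9, -0.4], [0.9, -1.0], [-1.5, 1.2], [-0.2, 0.2], [-0.3, -0.9], [-0.4, -0.0], [-1.1, 0.3], [-0.1, -1.0]]
[0.594  0.1744 1.337 ] [[-0.9, 1.5], [-0.2, -0.5], [0.0, -1.4], [0.5, 0.6], [-1.7, -0.2], [0.8, 0.4], [0.7, -0.3]]
[0.5973 0.1744 1.3305] [[-0.9, 0.7], [0.2, 0.4], [-0.0, -1.0], [0.4, -0.2], [-0.4, 0.2], [0.6, -1.1]]
sole top [[-0.2341, -0.0464]] side [[-0.2385, -0.0515]]
stB [[-0.1653, -0.0832]]
st2 [[-0.152, 0.0702]]
st3 [[-0.0562, 0.1123]]
hone [[-0.1899, 0.1094]]
pipe_tip [[-0.1381, -0.1798]]
pipe_end [[-0.2179, -0.1594]]
loupe [[-0.0634, -0.1227]]
gtip [[-0.0881, -0.0459]]
ghinge [[-0.112, 0.073]]
b1 [[0.0404, -0.0451]]
b2 [[-0.0362, 0.0467]]
```

Request:
play_rows(
  steps=[-1,1,0,0,0,0,-1,1,0,0,0,0,-1,1,0,0,0,0,-1,1,0,0,0,0],
  gripper=-1,
)

```text
t: 1.53
eef_pos: [0.2649, -0.5173, 0.2268]
ee_rot: [-0.466, 3.106, 0.001]
ft_force: [-0.3, 0.1, -0.4]
width: 0.758
finger_force: 0.0
```

Request:
play_rows(
  steps=[-1,1,0,0,0,0,-1,1,0,0,0,0,-1,1,0,0,0,0,-1,1,0,0,0,0],
)

```text
t: 1.87
eef_pos: [0.3313, -0.3925, 0.227]
ee_rot: [-0.467, 3.105, -0.0]
ft_force: [0.6, -0.0, -1.1]
width: 0.453
finger_force: 0.0
```

Request:
play_rows(
  steps=[-1,1,0,0,0,0,-1,1,0,0,0,0,-1,1,0,0,0,0,-1,1,0,0,0,0],
)

```text
t: 2.2
eef_pos: [0.398, -0.2678, 0.2271]
ee_rot: [-0.467, 3.105, -0.0]
ft_force: [0.4, -0.8, 0.6]
width: 0.15
finger_force: 0.0
```

Request:
play_rows(
  steps=[-1,1,0,0,0,0,-1,1,0,0,0,0,-1,1,0,0,0,0,-1,1,0,0,0,0],
)

```text
t: 2.53
eef_pos: [0.4648, -0.1427, 0.227]
ee_rot: [-0.467, 3.105, 0.0]
ft_force: [-0.0, -0.9, 0.2]
width: 0.001
finger_force: 0.0
```

```bash
cat >> h.py <<'E'
FR=(.5956,.1742,1.335)
def Rt(tilt,yaw=0):  # tool y along P y, body leaning to P -x by tilt (deg)
    base=np.array([[-1,0,0],[0,1,0],[0,0,-1]]).T
    return R.from_euler('z',FR[2]+np.radians(yaw))*R.from_matrix(base)*R.from_euler('y',-tilt,degrees=True)
def go(pts,tilt=30,yaw=0,cur=None):
    "rows (tool units) from the present pose to P points (mm)"
    s=telemetry.sense(); R0=R.from_rotvec(s['ee_rot']) if cur is None else cur[1]
    p0=np.array(s['eef_pos']) if cur is None else cur[0]
    print('t',round(s['t'],2),'P now',(toP(FR,p0)*1000).round(1),p0[2].round(4),'F',np.round(s['ft_force'],1),'w',round(s['width']*88,1),'q',np.round(s['q'],2))
    for p in pts:
        q=w(FR,np.array(p)/1000)[0]; T=Rt(tilt,yaw)
        print(p,(R0.inv().apply(q-p0)/.1).round(3),((R0.inv()*T).as_rotvec()/(np.pi/2)).round(3))
E
python3 - <<'E'
from h import *
print(Rt(30).as_matrix().round(2).tolist())
go([(-150,5,100)])
E
```

```text
[[-0.2, -0.97, 0.12], [-0.84, 0.23, 0.49], [-0.5, -0.0, -0.87]]
t 2.53 P now [[-338.7   53.2]] 0.227 F [-0.  -0.9  0.2] w 0.1 q [ 0.11  0.04 -0.39 -0.   -1.14 -1.38]
(-150, 5, 100) [-1.374  1.378  1.273] [-0.173 -0.302 -0.644]
```

Request:
play_rows(
  steps=[-0.7,0.7,0.3,-0.173,-0.302,-0.644,-0.7,0.7,0.3,-0.173,-0.302,-0.644,-0.7,0.7,0.3,-0.173,-0.302,-0.644,-0.7,0.7,0.3,-0.173,-0.302,-0.644,-0.7,0.7,0.3,-0.173,-0.302,-0.644,-0.7,0.7,0.3,-0.173,-0.302,-0.644,-0.7,0.7,0.3,-0.173,-0.302,-0.644,-0.7,0.7,0.3,-0.173,-0.302,-0.644,-0.7,0.7,0.3,-0.173,-0.302,-0.644,-0.7,0.7,0.3,-0.173,-0.302,-0.644],
)

```text
t: 3.37
eef_pos: [0.5096, -0.0592, 0.1965]
ee_rot: [-1.671, 2.112, 0.449]
ft_force: [0.3, 0.1, 0.7]
width: 0.008
finger_force: 0.0
```

```bash
python3 - <<'E'
from h import *
go([(-150,5,120),(-145,5,12)])
c=(w(FR,[(-.145,.005,.012)])[0],Rt(30))
go([(-100,15,12),(-80,25,12),(-65,32,12),(-52,40,12),(-52,45,12)],cur=c)
E
```

```text
t 3.37 P now [[-247.1   29.1]] 0.1965 F [0.3 0.1 0.7] w 0.7 q [-0.17  0.18 -0.2  -0.56 -1.21  0.15]
(-150, 5, 120) [-0.454 -0.243  1.149] [0.    0.002 0.002]
(-145, 5, 12) [ 0.045 -0.241  2.108] [0.    0.002 0.002]
t 3.37 P now [[-145.    5.]] 0.012 F [0.3 0.1 0.7] w 0.7 q [-0.17  0.18 -0.2  -0.56 -1.21  0.15]
(-100, 15, 12) [-0.39   0.1    0.225] [0. 0. 0.]
(-80, 25, 12) [-0.563  0.2    0.325] [0. 0. 0.]
(-65, 32, 12) [-0.693  0.27   0.4  ] [0. 0. 0.]
(-52, 40, 12) [-0.805  0.35   0.465] [0. 0. 0.]
(-52, 45, 12) [-0.805  0.4    0.465] [0. 0. 0.]
```

Request:
play_rows(
  steps=[0,-0.12,1,0,0,0,0,-0.12,1,0,0,0,0,-0.12,1,0,0,0],
)

```text
t: 3.62
eef_pos: [0.5317, -0.0115, 0.1062]
ee_rot: [-1.665, 2.122, 0.452]
ft_force: [-0.4, -0.3, 0.0]
width: 0.007
finger_force: 0.0
```

Request:
play_rows(
  steps=[0.04,-0.12,0.9,0,0,0,0.04,-0.12,0.9,0,0,0,0.04,-0.12,1,0,0,0,0.045,-0.12,1.0,0,0,0],
)

```text
t: 3.95
eef_pos: [0.5531, 0.0309, 0.0168]
ee_rot: [-1.668, 2.123, 0.455]
ft_force: [-0.4, 0.3, -0.1]
width: 0.005
finger_force: 0.0
```

```bash
python3 - <<'E'
from h import *
go([(-145,5,12),(-100,15,12),(-80,25,12),(-65,32,12),(-52,40,12),(-52,45,12)])
E
```

```text
t 3.95 P now [[-149.3    7.8]] 0.0168 F [-0.4  0.3 -0.1] w 0.5 q [-0.01  0.43 -0.3  -0.7  -0.86  0.25]
(-145, 5, 12) [-0.013 -0.029  0.063] [ 0.004 -0.001 -0.003]
(-100, 15, 12) [-0.403  0.072  0.288] [ 0.004 -0.001 -0.003]
(-80, 25, 12) [-0.576  0.172  0.388] [ 0.004 -0.001 -0.003]
(-65, 32, 12) [-0.705  0.242  0.464] [ 0.004 -0.001 -0.003]
(-52, 40, 12) [-0.818  0.322  0.529] [ 0.004 -0.001 -0.003]
(-52, 45, 12) [-0.817  0.372  0.529] [ 0.004 -0.001 -0.003]
```

Request:
play_rows(
  steps=[-0.13,0.03,0.075,0,0,0,-0.26,0.07,0.15,0,0,0,-0.39,0.1,0.225,0,0,0,-0.48,0.15,0.275,0,0,0,-0.56,0.2,0.325,0,0,0,-0.63,0.235,0.36,0,0,0,-0.69,0.27,0.4,0,0,0,-0.75,0.31,0.43,0,0,0,-0.8,0.35,0.465,0,0,0,-0.8,0.4,0.465,0,0,0,-0.8,0.42,0.465,0,0,0,-0.8,0.42,0.465,0,0,0,-0.8,0.42,0.465,0,0,0],
)

```text
t: 5.03
eef_pos: [0.5357, 0.1288, 0.0207]
ee_rot: [-1.667, 2.12, 0.448]
ft_force: [-0.1, -0.9, 0.3]
width: 0.011
finger_force: 0.0
```

```bash
python3 - <<'E'
from h import *
go([(-75,15,15),(-160,10,60),(-236,-48,80)])
im=read_camera("top")[90:300,170:430,::-1]; cv2.imwrite('pics/a.png',cv2.resize(im,None,fx=2.5,fy=2.5))
E
```

```text
t 5.03 P now [[-58.2  47.6]] 0.0207 F [-0.1 -0.9  0.3] w 0.9 q [ 0.18  0.38 -0.37 -0.74 -0.74  0.12]
(-75, 15, 15) [ 0.173 -0.327 -0.035] [ 0.    -0.    -0.001]
(-160, 10, 60) [ 0.685 -0.377 -0.85 ] [ 0.    -0.    -0.001]
(-236, -48, 80) [ 1.242 -0.958 -1.403] [ 0.    -0.    -0.001]
```

View pics/a.png

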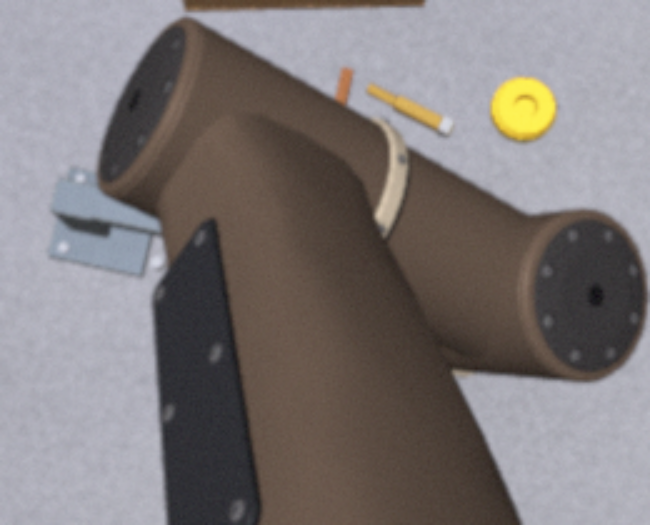

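The arm hides the gateway here, with only the yellow sole and part of the press visible. I'll back off toward the sole and check the gate from there.

Request:
play_rows(
  steps=[0.17,-0.33,-0.04,0,0,0,0.17,-0.33,-0.04,0,0,0,0.4,-0.35,-0.4,0,0,0,0.68,-0.38,-0.85,0,0,0,0.68,-0.38,-0.85,0,0,0,0.68,-0.38,-0.85,0,0,0],
)

```text
t: 5.58
eef_pos: [0.5501, 0.0183, 0.062]
ee_rot: [-1.664, 2.12, 0.443]
ft_force: [-0.1, 0.4, 0.7]
width: 0.009
finger_force: 0.0
```

Request:
play_rows(
  steps=[0.56,-0.58,-0.55,0,0,0,0.56,-0.58,-0.55,0,0,0,0.56,-0.58,-0.55,0,0,0,0.56,-0.58,-0.55,0,0,0,0.56,-0.58,-0.55,0,0,0],
  gripper=1,
)

```text
t: 6.0
eef_pos: [0.5877, -0.0663, 0.0791]
ee_rot: [-1.664, 2.121, 0.449]
ft_force: [0.5, 0.9, -0.1]
width: 0.328
finger_force: 0.0
```

```bash
python3 - <<'E'
from h import *
go([(-236,-48,50),(-236,-48,8)])
for c in("side","top"):
    im=read_camera(c); cv2.imwrite(f'pics/{c}2.png',cv2.resize(im[130:400,150:450,::-1],None,fx=2,fy=2))
    for n in("gate_tip","sole"): print(c,n,[((toP(FR,d['position'])*1000).round(1).tolist(),round(d['position'][2],3),round(d['score'],2)) for d in mark_of(c,n)])
E
```

```text
t 6.0 P now [[-235.7  -48.5]] 0.0791 F [ 0.5  0.9 -0.1] w 28.9 q [-0.17  0.42 -0.15 -0.61 -1.05  0.25]
(-236, -48, 50) [0.148 0.005 0.25 ] [ 0.    -0.    -0.003]
(-236, -48, 8) [0.358 0.004 0.614] [ 0.    -0.    -0.003]
side gate_tip [([[2.8, 83.5]], 0.014, 0.52), ([[3.4, -1.8]], -0.001, 0.44)]
side sole [([[-286.7, -198.4]], -0.0, 0.89), ([[-370.8, -49.3]], 0.011, 0.69), ([[-285.8, -198.9]], 0.008, 0.66), ([[-234.5, -54.0]], 0.007, 0.63), ([[-236.7, -53.2]], -0.001, 0.57), ([[-371.2, -48.2]], 0.005, 0.57)]
top gate_tip [([[8.2, 76.7]], 0.015, 0.65), ([[0.8, -3.4]], 0.006, 0.6)]
top sole [([[-235.7, -52.9]], 0.008, 0.79), ([[-369.5, -52.4]], 0.008, 0.71), ([[-370.3, -54.5]], 0.002, 0.71), ([[-235.8, -49.2]], 0.002, 0.68), ([[-289.5, -194.7]], 0.01, 0.53), ([[-284.7, -195.4]], -0.004, 0.48)]
```

View pics/side2.png

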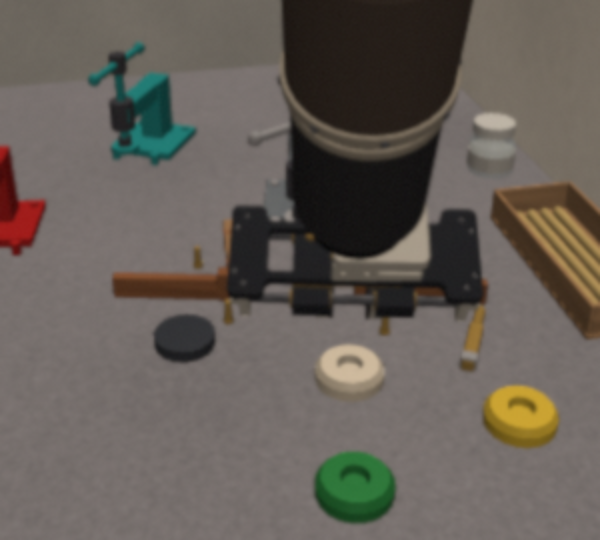

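The gate stands open at about 1.57 rad, with its tip near P(6,80). The white sole is at about P(-236,-52), the bystanders haven't moved, and the gripper is hovering above the sole.

Request:
play_rows(
  steps=[0.1,-0.03,0.15,0,0,0,0.1,-0.03,0.15,0,0,0,0.1,-0.03,0.15,0,0,0,0.1,-0.03,0.15,0,0,0,0.1,-0.03,0.15,0,0,0,0.1,-0.03,0.15,0,0,0,0.1,-0.03,0.15,0,0,0,0.1,-0.03,0.15,0,0,0,0.1,-0.03,0.15,0,0,0,0.15,-0.03,0.25,0,0,0,0.25,-0.03,0.43,0,0,0,0.3,-0.03,0.52,0,0,0,0.35,-0.03,0.6,0,0,0,0.358,-0.03,0.614,0,0,0,0.358,-0.03,0.614,0,0,0,0.358,-0.03,0.614,0,0,0],
)

```text
t: 7.63
eef_pos: [0.5907, -0.0672, 0.0091]
ee_rot: [-1.667, 2.119, 0.447]
ft_force: [0.5, 0.1, 1.1]
width: 1.002
finger_force: 0.0
```

Request:
play_rows(
  steps=[0,0,0,0,0,0,0,0,0,0,0,0,0,0,0,0,0,0,0,0,0,0,0,0,0,0,0,0,0,0,0,0,0,0,0,0,0,0,0,0,0,0,0,0,0,0,0,0,0,0,0,0,0,0,0,0,0,0,0,0],
  gripper=-1,
  force=6,
)

```text
t: 8.47
eef_pos: [0.5907, -0.0671, 0.0093]
ee_rot: [-1.667, 2.119, 0.447]
ft_force: [-1.1, 0.0, 5.9]
width: 0.728
finger_force: 6.0
```

```bash
python3 - <<'E'
from h import *
go([(-200,1,8)])
E
```

```text
t 8.47 P now [[-235.7  -51.6]] 0.0093 F [-1.1  0.   5.9] w 64.1 q [-0.17  0.52 -0.17 -0.65 -0.96  0.34]
(-200, 1, 8) [-0.302  0.526  0.19 ] [-0.    -0.    -0.001]
```

Request:
play_rows(
  steps=[-0.08,0.13,0.045,0,0,0,-0.156,0.26,0.09,0,0,0,-0.23,0.4,0.135,0,0,0,-0.312,0.52,0.18,0,0,0,-0.312,0.52,0.18,0,0,0,-0.312,0.52,0.18,0,0,0],
)

```text
t: 8.97
eef_pos: [0.5479, -0.0191, 0.0092]
ee_rot: [-1.668, 2.118, 0.449]
ft_force: [-1.7, 1.4, 4.3]
width: 0.725
finger_force: 6.0
```

Request:
play_rows(
  steps=[0,0,0,0,0,0,0,0,0,0,0,0,0,0,0,0,0,0,0,0,0,0,0,0],
  gripper=0.75,
)

```text
t: 9.3
eef_pos: [0.5486, -0.0203, 0.0085]
ee_rot: [-1.666, 2.12, 0.447]
ft_force: [-0.0, 0.5, 0.9]
width: 0.871
finger_force: 0.0
```

```bash
python3 - <<'E'
from h import *
go([(-230,0,60),(-262,0,60),(-262,0,8)])
E
```

```text
t 9.3 P now [[-200.1    0.3]] 0.0085 F [-0.   0.5  0.9] w 76.7 q [-0.11  0.45 -0.29 -0.69 -0.89  0.33]
(-230, 0, 60) [ 0.002 -0.003 -0.595] [ 0.    -0.001 -0.002]
(-262, 0, 60) [ 0.279 -0.004 -0.755] [ 0.    -0.001 -0.002]
(-262, 0, 8) [ 0.539 -0.004 -0.304] [ 0.    -0.001 -0.002]
```

Request:
play_rows(
  steps=[0.26,0,-0.15,0,0,0,0.537,0,-0.31,0,0,0,0.537,0,-0.31,0,0,0],
)

```text
t: 9.55
eef_pos: [0.5332, -0.0844, 0.0084]
ee_rot: [-1.666, 2.122, 0.445]
ft_force: [0.8, 0.1, -0.7]
width: 0.877
finger_force: 0.0
```

Request:
play_rows(
  steps=[0,0,0,0,0,0,0,0,0,0,0,0,0,0,0,0,0,0,0,0,0,0,0,0,0,0,0,0,0,0,0,0,0,0,0,0,0,0,0,0,0,0,0,0,0,0,0,0,0,0,0,0,0,0,0,0,0,0,0,0],
  gripper=-0.3,
)

```text
t: 10.38
eef_pos: [0.5338, -0.08, 0.009]
ee_rot: [-1.667, 2.119, 0.447]
ft_force: [0.3, 0.0, -0.3]
width: 0.357
finger_force: 0.0
```

```bash
python3 - <<'E'
from h import *
go([(-262,0,8),(-180,0,8)])
for n in("sole",): 
  for c in("side","top"):
    read_camera(c); print([((toP(FR,d['position'])*1000).round(1).tolist(),round(d['position'][2],3),round(d['score'],2)) for d in mark_of(c,n)])
E
```

```text
t 10.38 P now [[-261.6    0.7]] 0.009 F [ 0.3  0.  -0.3] w 31.4 q [-0.22  0.47 -0.27 -0.67 -0.94  0.41]
(-262, 0, 8) [ 0.008 -0.007  0.007] [ 0.    -0.    -0.001]
(-180, 0, 8) [-0.702 -0.006  0.416] [ 0.    -0.    -0.001]
[([[-288.3, -195.0]], 0.002, 0.74), ([[-287.7, -200.2]], 0.009, 0.73), ([[-370.2, -49.8]], 0.013, 0.69), ([[-372.0, -50.2]], 0.002, 0.6)]
[([[-290.8, -195.4]], 0.013, 0.91), ([[-200.9, 0.5]], 0.007, 0.83), ([[-198.0, 1.2]], 0.003, 0.75), ([[-285.3, -196.7]], -0.0, 0.68)]
```

Request:
play_rows(
  steps=[-0.087,0,0.05,0,0,0,-0.173,0,0.1,0,0,0,-0.26,0,0.15,0,0,0,-0.346,0,0.2,0,0,0,-0.433,0,0.25,0,0,0,-0.52,0,0.3,0,0,0,-0.606,-0.005,0.35,0,0,0,-0.693,-0.005,0.4,0,0,0,-0.78,-0.005,0.45,0,0,0,-0.866,-0.005,0.5,0,0,0,-0.953,-0.005,0.55,0,0,0],
)

```text
t: 11.5
eef_pos: [0.5604, 0.0278, 0.0089]
ee_rot: [-1.667, 2.119, 0.447]
ft_force: [1.0, -0.7, -0.0]
width: 0.352
finger_force: 0.2
```

Request:
play_rows(
  steps=[-0.087,0,0.05,0,0,0,-0.173,0,0.1,0,0,0,-0.26,0,0.15,0,0,0,-0.346,0,0.2,0,0,0,-0.433,0,0.25,0,0,0,-0.52,0,0.3,0,0,0,-0.606,0,0.35,0,0,0,-0.693,0,0.4,0,0,0,-0.736,0,0.425,0,0,0,-0.736,0,0.425,0,0,0],
)

```text
t: 12.33
eef_pos: [0.5803, 0.1107, 0.0089]
ee_rot: [-1.668, 2.118, 0.448]
ft_force: [-0.1, 0.0, -0.1]
width: 0.349
finger_force: 0.0
```

```bash
python3 - <<'E'
from h import *
go([(-36,0,8)])
for n in("sole","gate_tip"): 
  for c in("side","top"):
    read_camera(c); print([((toP(FR,d['position'])*1000).round(1).tolist(),round(d['position'][2],3),round(d['score'],2)) for d in mark_of(c,n)])
E
```

```text
t 12.33 P now [[-65.3   0. ]] 0.0089 F [-0.1  0.  -0.1] w 30.7 q [ 0.13  0.45 -0.28 -0.73 -0.78  0.14]
(-36, 0, 8) [-0.249  0.     0.155] [ 0.    -0.    -0.001]
[([[-372.9, -49.3]], 0.001, 0.85), ([[-290.5, -197.1]], 0.009, 0.84), ([[-286.2, -195.1]], 0.001, 0.82), ([[-372.1, -51.3]], 0.013, 0.77), ([[-30.5, -0.1]], 0.005, 0.51), ([[-30.7, -0.8]], -0.004, 0.51)]
[([[-287.5, -196.7]], -0.003, 0.63)]
[([[2.3, 85.0]], 0.018, 0.4)]
[]
```

Request:
play_rows(
  steps=[-0.052,0,0.03,0,0,0,-0.104,0,0.06,0,0,0,-0.156,0,0.09,0,0,0,-0.208,0,0.12,0,0,0,-0.208,0,0.12,0,0,0],
)

```text
t: 13.15
eef_pos: [0.586, 0.1341, 0.009]
ee_rot: [-1.668, 2.118, 0.448]
ft_force: [-0.1, 0.3, -0.1]
width: 0.351
finger_force: 0.0
```

Request:
play_rows(
  steps=[-0.009,0,0.005,0,0,0,-0.017,0,0.01,0,0,0,-0.026,0,0.015,0,0,0,-0.035,0,0.02,0,0,0,-0.035,0,0.02,0,0,0,-0.035,0,0.02,0,0,0],
)

```text
t: 13.65
eef_pos: [0.5868, 0.1366, 0.0089]
ee_rot: [-1.667, 2.119, 0.447]
ft_force: [0.5, 0.7, -0.3]
width: 0.352
finger_force: 0.0
```

```bash
python3 - <<'E'
from h import *
go([(-36,0,8)])
E
```

```text
t 13.65 P now [[-38.6  -0.3]] 0.0089 F [ 0.5  0.7 -0.3] w 31.0 q [ 0.18  0.45 -0.27 -0.73 -0.76  0.1 ]
(-36, 0, 8) [-0.018  0.003  0.021] [-0.    -0.    -0.001]
```

Request:
play_rows(
  steps=[-0.009,0,0.005,0,0,0,-0.017,0,0.01,0,0,0,-0.017,0,0.01,0,0,0,-0.017,0,0.01,0,0,0],
)

```text
t: 13.98
eef_pos: [0.5873, 0.1385, 0.0089]
ee_rot: [-1.667, 2.119, 0.447]
ft_force: [0.3, 0.0, 0.0]
width: 0.349
finger_force: 0.1
```

Request:
play_rows(
  steps=[-0.009,0,0.005,0,0,0,-0.017,0,0.01,0,0,0,-0.017,0,0.01,0,0,0,-0.017,0,0.01,0,0,0],
)

```text
t: 14.32
eef_pos: [0.5877, 0.1405, 0.0089]
ee_rot: [-1.667, 2.119, 0.447]
ft_force: [0.7, -0.3, -0.1]
width: 0.349
finger_force: 0.1
```

Request:
play_rows(
  steps=[-0.009,0,0.005,0,0,0,-0.017,0,0.01,0,0,0,-0.017,0,0.01,0,0,0,-0.017,0,0.01,0,0,0],
)

```text
t: 14.65
eef_pos: [0.588, 0.1417, 0.0087]
ee_rot: [-1.667, 2.12, 0.447]
ft_force: [-1.2, -4.8, 1.7]
width: 0.349
finger_force: 2.2
```

```bash
python3 - <<'E'
from h import *
go([(-30,0,8)])
for c in("side","top"):
    read_camera(c); print([((toP(FR,d['position'])*1000).round(1).tolist(),round(d['position'][2],3),round(d['score'],2)) for d in mark_of(c,"sole") if toP(FR,d['position'])[0,0]>-.2])
im=read_camera("side"); cv2.imwrite('pics/side3.png',cv2.resize(im[190:300,230:370,::-1],None,fx=5,fy=5,interpolation=2))
E
```

```text
t 14.65 P now [[-33.3  -0.2]] 0.0087 F [-1.2 -4.8  1.7] w 30.7 q [ 0.19  0.45 -0.27 -0.73 -0.75  0.09]
(-30, 0, 8) [-0.026  0.002  0.023] [ 0.    -0.001 -0.001]
[([[0.3, 1.6]], 0.002, 0.69), ([[1.7, -2.5]], 0.006, 0.45)]
[]
```

View pics/side3.png

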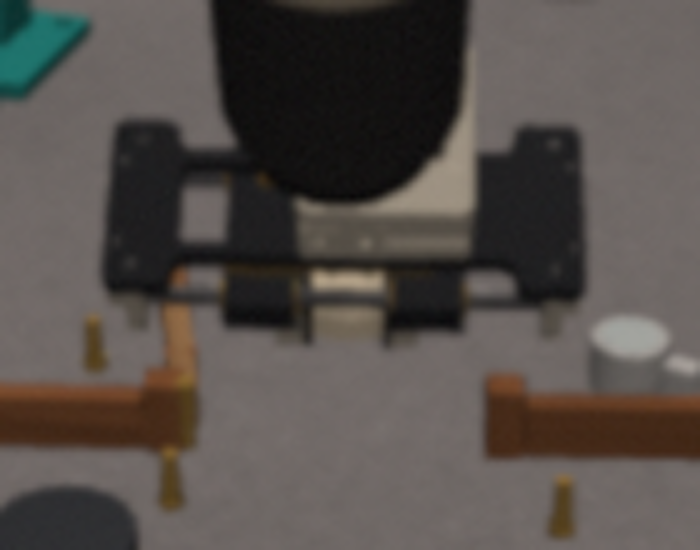

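The sole is seated: the push force rose to about 5 N and the network places it at P(0..2, ±2). In the picture the gate lies open along the left and the staples are still standing. Next I'll back out and go above the screw.

Request:
play_rows(
  steps=[0.17,0,-0.1,0,0,0,0.52,0,-0.3,0,0,0,0.52,0,-0.5,0,0,0,0.52,0,-1,0,0,0,0.52,0,-1,0,0,0,0.52,0,-1,0,0,0],
)

```text
t: 15.4
eef_pos: [0.5679, 0.0489, 0.073]
ee_rot: [-1.665, 2.116, 0.441]
ft_force: [-0.5, 0.1, -1.3]
width: 0.348
finger_force: 0.0
```

Request:
play_rows(
  steps=[0,0,-1,0,0,0,0,0,-1,0,0,0,0,0,-1,0,0,0],
  gripper=1,
)

```text
t: 15.65
eef_pos: [0.5555, -0.0, 0.1602]
ee_rot: [-1.668, 2.116, 0.442]
ft_force: [1.7, -0.6, 0.4]
width: 0.516
finger_force: 0.0
```

```bash
python3 - <<'E'
from h import *
go([(-100,0,215),(0,0,215)],tilt=0,yaw=70)
for c in("top",):
    read_camera(c)
    for n in("sole","bar_mid","gate_tip","pad_face"): print(n,[((toP(FR,d['position'])*1000).round(1).tolist(),round(d['position'][2],3),round(d['score'],2)) for d in mark_of(c,n)])
E
```

```text
t 15.65 P now [[-178.8   -1.7]] 0.1602 F [ 1.7 -0.6  0.4] w 45.4 q [-0.05  0.24 -0.2  -0.58 -1.09  0.08]
(-100, 0, 215) [-0.956  0.016 -0.081] [-0.205  0.288 -0.759]
(0, 0, 215) [-1.822  0.018  0.418] [-0.205  0.288 -0.759]
sole [([[1.0, 2.2]], 0.004, 0.73), ([[-0.6, -2.4]], 0.005, 0.56), ([[6.8, 2.2]], 0.147, 0.35)]
bar_mid [([[178.8, 233.9]], 0.153, 0.73), ([[3.5, -1.8]], 0.149, 0.71), ([[-63.5, 346.5]], 0.149, 0.62), ([[-3.1, -0.7]], -0.004, 0.56)]
gate_tip [([[9.4, 80.3]], 0.014, 0.67)]
pad_face [([[-62.8, 352.3]], 0.027, 0.53), ([[176.0, 234.0]], 0.03, 0.47), ([[4.4, -0.4]], 0.024, 0.45)]
```

Request:
play_rows(
  steps=[-0.956,0.016,-0.08,-0.205,0.288,-0.759,-0.956,0.016,-0.08,-0.205,0.288,-0.759,-0.956,0.016,-0.08,-0.205,0.288,-0.759,-0.956,0.016,-0.08,-0.205,0.288,-0.759,-0.956,0.016,-0.08,-0.205,0.288,-0.759,-0.956,0.016,-0.08,-0.205,0.288,-0.759,-0.956,0.016,-0.08,-0.205,0.288,-0.759,-0.956,0.016,-0.08,-0.205,0.288,-0.759,-0.956,0.016,-0.08,-0.205,0.288,-0.759,-0.956,0.016,-0.08,-0.205,0.288,-0.759,-0.956,0.016,-0.08,-0.205,0.288,-0.759,-0.956,0.016,-0.08,-0.205,0.288,-0.759],
)

```text
t: 16.9
eef_pos: [0.5701, 0.0801, 0.2088]
ee_rot: [3.008, -0.898, -0.011]
ft_force: [-0.2, -0.2, -0.3]
width: 1.001
finger_force: 0.0
```

```bash
python3 - <<'E'
from h import *
go([(0,0,215)],tilt=0,yaw=70)
E
```

```text
t 16.9 P now [[-97.5   2.8]] 0.2088 F [-0.2 -0.2 -0.3] w 88.1 q [ 0.48  0.21 -0.23 -0.   -1.13  0.52]
(0, 0, 215) [-0.302 -0.927 -0.064] [0.003 0.004 0.003]
```

Request:
play_rows(
  steps=[-0.302,-0.927,-0.05,0,0,0,-0.302,-0.927,-0.05,0,0,0,-0.302,-0.927,-0.05,0,0,0,-0.302,-0.927,-0.05,0,0,0],
)

```text
t: 17.23
eef_pos: [0.5978, 0.1758, 0.2142]
ee_rot: [-3.007, 0.906, 0.011]
ft_force: [0.3, -0.7, -0.0]
width: 0.995
finger_force: 0.0
```

```bash
python3 - <<'E'
from h import *
go([(1,0,120)],tilt=0,yaw=70)
im=read_camera("side"); cv2.imwrite('pics/side4.png',cv2.resize(im[90:270,200:400,::-1],None,fx=3.5,fy=3.3,interpolation=2))
E
```

```text
t 17.23 P now [[ 2.1 -1.8]] 0.2142 F [ 0.3 -0.7 -0. ] w 87.6 q [ 0.6   0.29 -0.12 -0.01 -1.17  0.39]
(1, 0, 120) [-0.006  0.015  0.943] [ 0.001  0.004 -0.   ]
```

View pics/side4.png

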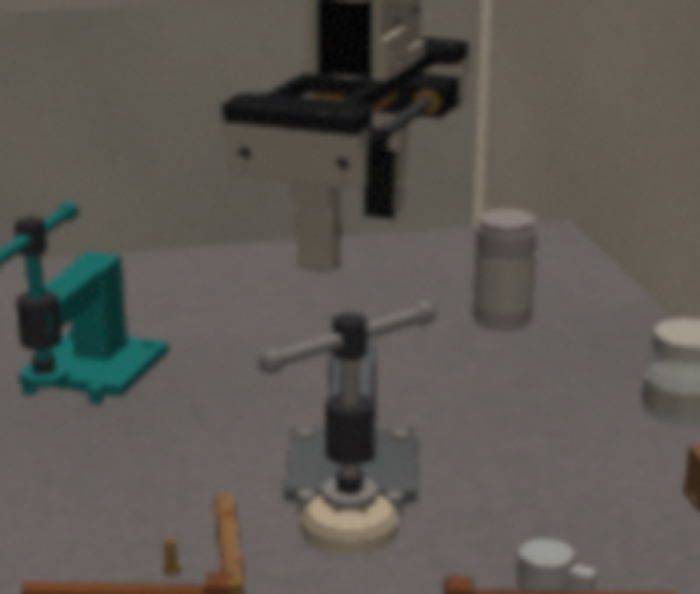

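The sole sits under the pad against the pins. The bar runs from (270,358) to (425,312), and the open fingers are about 29° counter-clockwise of it. Descending now to wind.

Request:
play_rows(
  steps=[0,0.015,0.3,0,0,0,0,0.015,0.6,0,0,0,0,0.015,0.943,0,0,0,0,0.015,0.943,0,0,0,0,0.015,0.943,0,0,0],
)

```text
t: 17.7
eef_pos: [0.5949, 0.1699, 0.1201]
ee_rot: [3.004, -0.909, -0.013]
ft_force: [0.6, 0.5, 0.5]
width: 1.001
finger_force: 0.0
```

Request:
play_rows(
  steps=[0,0,0,0,0,0.07,0,0,0,0,0,0.14,0,0,0,0,0,0.2,0,0,0,0,0,0.26,0,0,0,0,0,0.32,0,0,0,0,0,0.38,0,0,0,0,0,0.44,0,0,0,0,0,0.5,0,0,0,0,0,0.5],
)

```text
t: 18.45
eef_pos: [0.597, 0.1722, 0.1241]
ee_rot: [-2.426, 1.993, 0.007]
ft_force: [-1.1, 0.8, -0.0]
width: 1.0
finger_force: 0.5
```

```bash
cat >> h.py <<'E'
def st():
    s=telemetry.sense(); m=R.from_rotvec(s['ee_rot']).as_matrix()
    print('t',round(s['t'],2),'P',(toP(FR,s['eef_pos'])*1000).round(1),s['eef_pos'][2].round(4),'yawP',np.degrees(np.arctan2(m[1,1],m[0,1])-FR[2]).round(1)%360,'F',np.round(s['ft_force'],1),'M',np.round(s['wrist_torque'],2),'q',np.round(s['q'],2))
E
python3 -c "
from h import *
st()"
```

```text
t 18.45 P [[-1.7 -1.8]] 0.1241 yawP 114.69999999999999 F [-1.1  0.8 -0. ] M [0.4  0.28 0.07] q [ 0.59  0.35 -0.24 -0.01 -0.97 -0.39]
```

Request:
play_rows(
  steps=[0,0,0,0,0,0.07,0,0,0,0,0,0.14,0,0,0,0,0,0.21,0,0,0,0,0,0.28,0,0,0,0,0,0.35,0,0,0,0,0,0.42,0,0,0,0,0,0.49,0,0,0,0,0,0.56,0,0,0,0,0,0.63,0,0,0,0,0,0.7,0,0,0,0,0,0.77,0,0,0,0,0,0.84,0,0,0,0,0,0.9,0,0,0,0,0,0.95,0,0,0,0,0,1,0,0,0,0,0,1],
)

```text
t: 19.78
eef_pos: [0.5966, 0.1715, 0.1231]
ee_rot: [0.312, -3.123, -0.005]
ft_force: [-0.0, 0.9, -0.7]
width: 1.0
finger_force: 0.4
```

Request:
play_rows(
  steps=[0,0,0,0,0,0.06,0,0,0,0,0,0.12,0,0,0,0,0,0.18,0,0,0,0,0,0.24,0,0,0,0,0,0.27,0,0,0,0,0,0.27],
)

```text
t: 20.28
eef_pos: [0.5958, 0.1713, 0.1224]
ee_rot: [-0.348, -3.117, -0.003]
ft_force: [-2.2, 1.5, -2.3]
width: 0.997
finger_force: 1.7
```

```bash
python3 - <<'E'
from h import *
st()
im=read_camera("side"); cv2.imwrite('pics/side5.png',cv2.resize(im[110:270,200:400,::-1],None,fx=3.5,fy=3.5,interpolation=2))
E
```

```text
t 20.28 P [[-2.8 -0.9]] 0.1224 yawP 0.8 F [-2.2  1.5 -2.3] M [0.46 0.98 0.16] q [ 0.59  0.35 -0.24 -0.01 -0.97 -2.38]
```

View pics/side5.png

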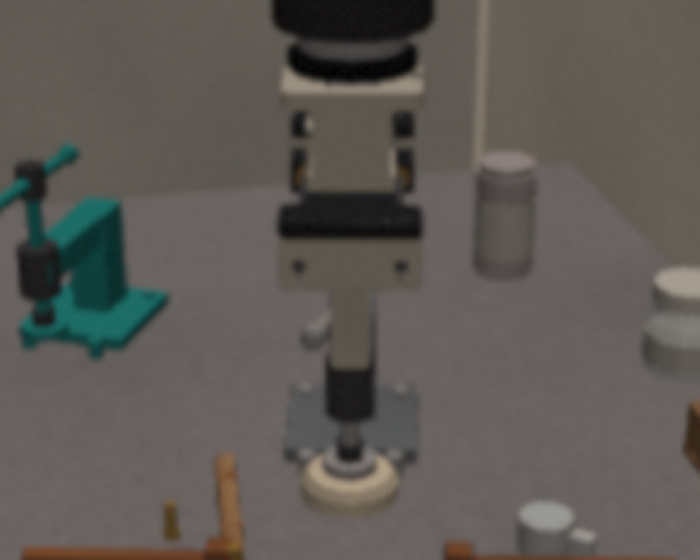

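The bar's near end shows at (315,332), so q is about 3.4 and stroke A is done. I'll lift and swing back half a turn.

Request:
play_rows(
  steps=[0,0,0,0,0,-0.07,0,0,-0.3,0,0,-0.07,0,0,-0.7,0,0,-0.07,0,0,-0.85,0,0,-0.07,0,0,-0.85,0,0,-0.07],
)

```text
t: 20.75
eef_pos: [0.5999, 0.1717, 0.2134]
ee_rot: [0.171, 3.132, 0.009]
ft_force: [-0.2, 0.4, 0.8]
width: 1.003
finger_force: 0.0
```

Request:
play_rows(
  steps=[0,0,0,0,0,-1,0,0,0,0,0,-1,0,0,0,0,0,-1,0,0,0,0,0,-1,0,0,0,0,0,-1,0,0,0,0,0,-1,0,0,0,0,0,-1,0,0,0,0,0,-1,0,0,0,0,0,-1,0,0,0,0,0,-1,0,0,0,0,0,-1,0,0,0,0,0,-1,0,0,0,0,0,-1,0,0,0,0,0,-1],
)

```text
t: 21.92
eef_pos: [0.5972, 0.1708, 0.2075]
ee_rot: [2.098, -2.337, -0.006]
ft_force: [0.7, -0.4, -0.4]
width: 1.003
finger_force: 0.0
```

Request:
play_rows(
  steps=[0,0,0,0,0,-1,0,0,0,0,0,-1,0,0,0,0,0,-1,0,0,0,0,0,-1,0,0,0,0,0,-1,0,0,0,0,0,-1,0,0,0,0,0,-1,0,0,0,0,0,-1,0,0,0,0,0,-1,0,0,0,0,0,-1,0,0,0,0,0,-1,0,0,0,0,0,-1,0,0,0,0,0,-1,0,0,0,0,0,-1],
)

```text
t: 23.08
eef_pos: [0.597, 0.1709, 0.2072]
ee_rot: [-3.135, 0.175, 0.006]
ft_force: [-0.1, 0.2, -0.3]
width: 0.997
finger_force: 0.0
```

```bash
python3 - <<'E'
from h import *
st(); go([(0,0,118)],tilt=0,yaw=98)
E
```

```text
t 23.08 P [[-2.9 -2.1]] 0.2072 yawP 187.1 F [-0.1  0.2 -0.3] M [-0.09  0.15 -0.05] q [ 0.59  0.29 -0.14 -0.   -1.15  0.87]
t 23.08 P now [[-2.9 -2.1]] 0.2072 F [-0.1  0.2 -0.3] w 87.7 q [ 0.59  0.29 -0.14 -0.   -1.15  0.87]
(0, 0, 118) [-0.014 -0.03   0.892] [-0.001  0.002 -0.01 ]
```

Request:
play_rows(
  steps=[-0.014,-0.03,0.3,0,0,0,-0.014,-0.03,0.6,0,0,0,-0.014,-0.03,0.892,0,0,0,-0.014,-0.03,0.892,0,0,0],
)

```text
t: 23.42
eef_pos: [0.5919, 0.1728, 0.112]
ee_rot: [3.134, -0.186, -0.019]
ft_force: [-1.3, 0.2, -1.2]
width: 1.0
finger_force: 0.0
```

Request:
play_rows(
  steps=[0,0,0,0,0,0.07,0,0,0,0,0,0.14,0,0,0,0,0,0.21,0,0,0,0,0,0.28,0,0,0,0,0,0.35,0,0,0,0,0,0.42,0,0,0,0,0,0.49,0,0,0,0,0,0.56,0,0,0,0,0,0.63,0,0,0,0,0,0.7,0,0,0,0,0,0.77,0,0,0,0,0,0.84,0,0,0,0,0,0.89,0,0,0,0,0,0.89,0,0,0,0,0,0.89],
)

```text
t: 24.67
eef_pos: [0.5958, 0.1748, 0.1189]
ee_rot: [2.287, -2.154, -0.006]
ft_force: [-1.1, 1.3, -0.3]
width: 1.001
finger_force: 0.7
```

```bash
python3 - <<'E'
from h import *
st()
im=read_camera("side"); cv2.imwrite('pics/side6.png',cv2.resize(im[110:270,200:400,::-1],None,fx=3.5,fy=3.5,interpolation=2))
E
```

```text
t 24.67 P [[ 0.7 -0. ]] 0.1189 yawP 107.0 F [-1.1  1.3 -0.3] M [0.63 0.37 0.08] q [ 0.6   0.36 -0.25 -0.   -0.96 -0.53]
```

View pics/side6.png

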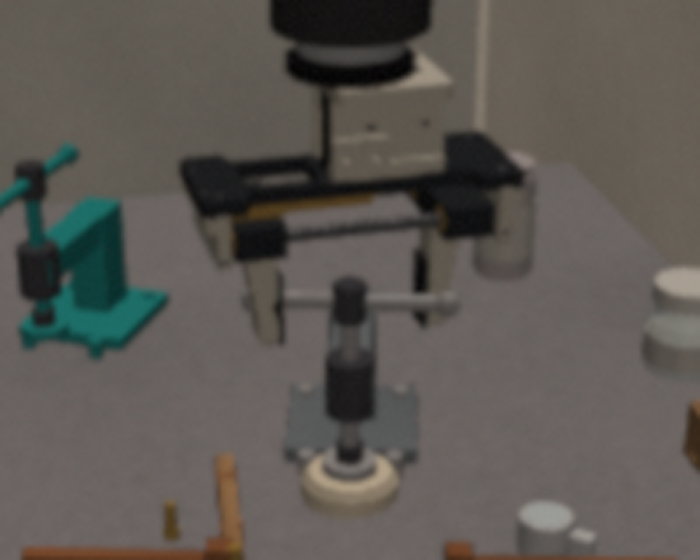

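The bar's ends show at about (248,301) and (450,301). I'll work out its angle from those.

```bash
python3 - <<'E'
from h import *
uv=np.array([(248,301),(450,301)])/3.5+[200,110]
for z in(.136,.138,.140):
    p=toP(FR,back("side",uv,z)); d=p[0]-p[1]; print(p.round(3).tolist(),np.linalg.norm(d).round(3),'q',(np.arctan2(-d[1],d[0])%np.pi+np.pi).round(3))
E
```

```text
[[0.004, 0.062], [0.006, -0.063]] 0.125 q 4.693
[[-0.001, 0.061], [0.002, -0.063]] 0.124 q 4.693
[[-0.005, 0.061], [-0.003, -0.063]] 0.124 q 4.693
```

Request:
play_rows(
  steps=[0,0,0,0,0,0.05,0,0,0,0,0,0.1,0,0,0,0,0,0.15,0,0,0,0,0,0.18,0,0,0,0,0,0.18,0,0,0,0,0,0.18,0,0,0,0,0,0.18],
)

```text
t: 25.3
eef_pos: [0.5958, 0.1752, 0.1182]
ee_rot: [1.961, -2.454, -0.007]
ft_force: [-0.3, 5.7, 0.2]
width: 1.0
finger_force: 2.4
```

Request:
play_rows(
  steps=[0,0,0,0,0,-0.06,0,0,0,0,0,-0.12,0,0,0,0,0,-0.12,0,0,-0.3,0,0,-0.12,0,0,-0.6,0,0,-0.12,0,0,-0.95,0,0,-0.12,0,0,-0.95,0,0,-0.12,0,0,-0.95,0,0,-0.12],
)

```text
t: 25.97
eef_pos: [0.5967, 0.1742, 0.2153]
ee_rot: [-2.177, 2.262, 0.005]
ft_force: [-0.5, 0.6, -0.9]
width: 0.997
finger_force: 0.0
```

```bash
python3 - <<'E'
from h import *
st()
im=read_camera("side"); cv2.imwrite('pics/side7.png',cv2.resize(im[110:300,190:410,::-1],None,fx=3.2,fy=3.15,interpolation=2))
for n in("sole","gate_tip","hone","loupe","staple_a"): print(n,[((toP(FR,d['position'])*1000).round(1).tolist()[0],round(d['score'],2)) for d in mark_of("side",n)])
E
```

```text
t 25.97 P [[ 0.3 -1. ]] 0.2153 yawP 101.3 F [-0.5  0.6 -0.9] M [ 0.05  0.16 -0.02] q [ 0.6   0.28 -0.13 -0.   -1.16 -0.63]
sole [([-290.3, -196.9], 0.93), ([-373.2, -49.5], 0.86), ([-0.2, -1.4], 0.65), ([-52.9, 108.9], 0.64), ([-288.4, -199.5], 0.61), ([-372.6, -48.8], 0.58), ([-0.1, -0.5], 0.51)]
gate_tip [([4.8, 84.4], 0.63)]
hone [([-189.1, 108.1], 0.87), ([-150.5, 65.8], 0.68)]
loupe [([-62.3, -123.8], 0.6)]Traceback (most recent call last):
  File "<stdin>", line 4, in <module>
ValueError: it knows: bar_mid, gate_hinge, gate_tip, hone, loupe, nest, pad, pad_face, pitch_pipe, press, sole, staple_a, staple_b, staple_c
```

View pics/side7.png

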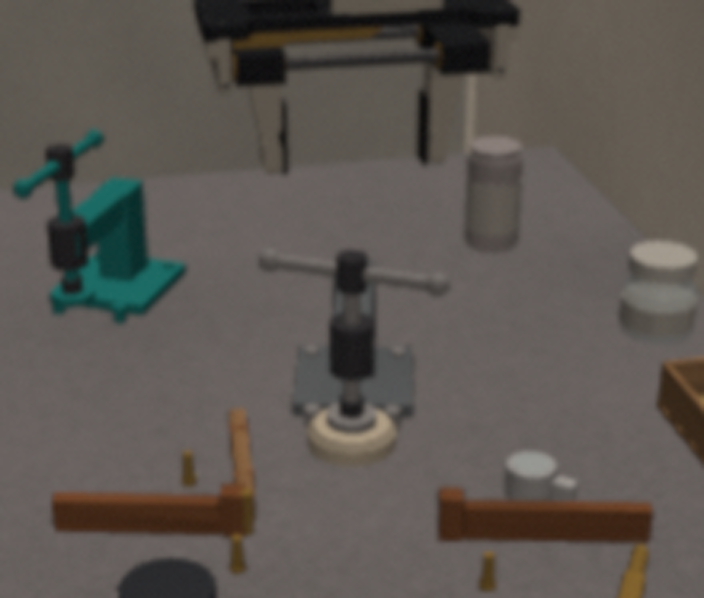

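The sole is clamped at the nest, the gate is open, the staples, hone and loupe haven't moved, and the gripper is clear. The bar's ends are at (268,260) and (438,284), so I'll check that angle and hand in.

```bash
python3 - <<'E'
from h import *
uv=np.array([(268,260),(438,284)])/[3.2,3.15]+[190,110]
p=toP(FR,back("side",uv,.1375)); d=p[0]-p[1]; q=np.arctan2(-d[1],d[0])%np.pi+np.pi; print(p.round(3).tolist(),'q',q)
if 4.6<q<5.4: print(sign_off())
E
```

```text
[[0.019, 0.056], [-0.018, -0.059]] q 5.020732108841379
the job is handed in; nothing more can be done
None
```

The gate is open at about 1.57 rad, the sole is against both stop pins, and the press is wound to about 5.02 rad. That is roughly 1.1 rad past first touch, or about 43 N from the given spring rate rather than measured. The job was handed in at about 26 s, and I have not seen a verdict.

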